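# Set the forked clamp over the board and start its bolt

## Task

Slide the forked strap of the drilling jig fully forward under the bolt's collar, until its stop dowel meets the guide cheeks and its prongs lie over the board. Then start the bolt without crossing its thread: turn it backward (counter-clockwise from above), free to sink, until it drops into the thread, and from there forward (clockwise) one full turn. Finish while still holding the started bolt upright by its head, with the board and the things round the jig left where they are.

Things in the scene. Friction and masses are not known exactly. Their poses are not given: they have to be found in the camera images.
- jig: drilling jig screwed to a 60 mm thick wooden slab on the bench. Plywood base 248x136x15 mm, round threaded steel boss 52 mm across (top at z 55 mm), beech saddle 40 to 108 mm behind the bolt axis (floor z 55, cheeks 52.4 mm apart, top z 71), fence in front. Origin: its underside (z 0 of these heights) on the boss's axis; x forward from saddle over boss to board, z up
- bolt: loose steel clamping bolt, 112 mm long, 350 g, upright in the boss: 18 mm pilot and shank, coarse right-hand two-start thread 26 mm across from 26 mm above the tip, collar 42 mm across and 7.5 mm thick, flat spade head 10 mm thick and 44 mm wide at 80 to 112 mm above the tip. Origin: its tip, on the axis; x along the spade's width, y across its flats, z up
- bolt_head (a point): on the bolt's axis in the middle of the spade head, 16 mm below its top, 28 mm above the collar's underside. A tight grip keeps the bolt from falling; fingers set 3 to 6 mm wider than the head turn it with some play and leave it free to fall by its own weight. Let go, it stays where it is in the thread
- bolt_collar (a point): centre of the underside of the bolt's collar. Height in the jig's frame at the start 91.5 to 93 mm (its thread rests on top of the boss's thread); turned counter-clockwise it climbs 12 mm a turn to about 94.5 mm within 1.9 rad, then falls to 89 mm; clockwise from there the thread draws it down 12 mm a turn, to 77 mm. Turned on backward it would climb and drop again each half turn
- strap: loose forked steel strap, 16x50x200 mm, 450 g, lying in the saddle, its prongs round the bolt's shank (slot 28 mm) under the collar, an 8 mm stop dowel through its narrow tail. Origin: its underside, on the bolt's axis when fully forward; x to the prong tips, 62 mm ahead. In the jig's frame its x is -46 to -30 mm at the start, 0 when fully forward (dowel against the cheeks); its top is at z 71 mm
- strap_pin (a point): grip point on the strap's upright round steel pin, 14 mm thick: on the pin's axis, 127 mm behind the strap's origin, 24 mm above the strap's top; the pin rises 40 mm above the strap's top
- board: loose wooden board 72x130x39 mm lying on the jig's base by the fence, its top 1 mm below the strap's underside. Origin: centre of its underside
- stain_tin: tin of wood stain, 75 mm across and 100 mm high, a bystander; origin at the centre of its underside
- sander: brown sanding block 64x112x34 mm, a bystander; origin at the centre of its underside
- measure: yellow tape measure 78x34x64 mm, a bystander; origin at the centre of its underside

How it is judged (in metres and radians):
On the way, in this order (a step that is already met when the one before it is completed fails the run):
1. the strap is fully forward (x of strap in the frame of jig above -0.004 m and z of strap in the frame of jig below 0.058 m), for 0.1 s.
2. the bolt, turned backward, has climbed to the start of the thread (z of bolt_collar in the frame of jig above 0.0933 m and angle between the x axis of bolt and the x axis of jig, either way round below 0.6 rad).
3. it has dropped into the thread there (z of bolt_collar in the frame of jig below 0.0903 m and angle between the x axis of bolt and the x axis of jig, either way round below 0.7 rad).
At the end, for the whole second after the job is handed in: Strap within 5 mm of fully forward and flat; bolt upright, at rest, its collar 73.3 to 80.0 mm above the jig's underside (one turn from the drop, give or take 0.27 turn); fingers press on the bolt with over 2 N; board still on the jig's base and all bystanders in place (z of bolt_collar in the frame of jig between 0.0733 and 0.08 m and angle between bolt's own z axis and vertical below 0.1 rad and contact force between the fingers and bolt above 2 N and angular speed of bolt below 0.2 rad/s and x of strap in the frame of jig above -0.005 m and z of strap in the frame of jig below 0.058 m and z of board in the frame of jig below 0.018 m); the arm keeps its last pose, push and grip.
It fails at once if the bolt is pulled up out of the boss (z of bolt_collar in the frame of jig above 0.101 m).
It fails at once if the board is shifted more than 10 mm (distance of board from where it was at the start of the episode above 0.01 m).
It fails at once if a thing beside the jig is shifted more than 30 mm (distance of any of stain_tin, sander, measure from where it was at the start of the episode above 0.03 m).
It also fails if it takes over 72 s, if anything falls off the work surface, if the arm or the gripper's body presses on something with over 40 N, if the wrist force passes 120 N, or if a joint passes its speed limit or range.

## Robot

A 6-joint arm with a two-finger parallel gripper is mounted at the origin on the work surface; the furniture and walls round the work are solid. World frame = base frame: x ahead of the robot, y to its left, z up, the work surface at z = 0. Lengths are in mm, angles in rad, forces in N, time in s.
With the tool pointing down it reaches from about 250 to 725 mm from the base axis. Payload 9.7 kg.
Tool frame: the origin (TCP) lies on the front face of the gripper's body, between the roots of the fingers; the fingertips stand 73 mm ahead of it and the grasp point (between the pads) lies 54 mm ahead of it; z points along the fingers, y is the line along which they close (so a half turn about z gives the same grasp; the last joint's range is limited). The gripper opens to 85 mm and grips with 20 to 120 N. Pads are 22 mm wide; open, the fingers measure 114 mm over their backs; the gripper's body (76 mm by 85 mm) begins 54 mm behind the grasp point. The pads swing forward as they close: fully open they stand 13 mm farther back than shut.
Start: joints at [1.195, 0.087, 0.176, 1.66, 0, 1.571], TCP at [201.856, 511.616, 303.884] pointing down, gripper open.
Joint ranges: [-3.13, 3.13], [-0.85, 1.81], [-1.15, 1.24], [-2.2, 2.28], [-1.44, 1.52], [-3.14, 3.14]. Speed limits (rad/s): [2.22, 2.22, 2.57, 3.14, 3.14, 3.14].

## Interface

Orientations are given as a unit quaternion [x, y, z, w].
In Python, from workcell import * gives the robot as it stands. The module is installed in compiled form; this text tells all that it offers.
- The arm moves only by the shell command python3 -m jog 'ROWS'. ROWS is text: rows parted by semicolons, each of 7 numbers parted by spaces: the opening, from 0 (shut) to 1 (fully open), then the shift along the tool's x, y, z in m, then the turn, a rotation vector about the tool's x, y, z in rad. A call has 1 to 5 rows; each row is the pose to reach, as a shift and turn from the pose commanded when the call began, along the tool's axes at that moment; what a row does not reach only later rows make up. A row lasts 1/10 s, in which the tool goes at most 50 mm and 8.59 degrees, less where a joint would pass 70% of its speed; a pose out of reach is approached as far as the arm can. A call with a gripper value outside its range is refused whole. The fingers move at their own pace and stop on an object; the grip force is fixed at half the most. Time passes only in rows, so rows that repeat a pose let the fingers close. It gives the time, the measured TCP pose, the force, the opening and the grip force at its end, in the units of the state.
- sense(): the state, without advancing time (a new reading comes with each control period).
- grab_frame(name): name is "scene" or "top" or "wrist"; returns a dict with "frame" (480x640x3 uint8, red, green, blue), "fovy" (degrees; the focal length in pixels is half the picture's height over the tangent of half this angle, whatever the lens; pixels are square), "cx", "cy" (the principal point, pixels), "xyz" and "attitude" of the camera in the world. Camera axes: x right, y up, looking along -z (the intrinsics and any distortion apply to the point x, -y, -z); pixel columns grow to the right and rows downward; lengths in mm; the calibration is good to about 2 mm. A picture is of the moment at which its call begins. There is no depth.
- sign_off(): hands the job in; it is judged then, once.
Trained networks look in a picture, given as the dict that the camera call returned (one of the last four; its "shot" number tells which), for a name from the list of things; names that differ only in an ending like _2 or _b are one class to them, and where a whole thing is asked for, a point or a joint stands for the part that bears it (a point fixed in the world has none). Each returns a list of dicts, best first, with "score" (0 to 1); they miss things now and then, are a little off and sometimes report something else, mostly with a low value. They report only what shows in the picture. A call takes as long as a camera call.
- recognise(picture, name): "bbox" ([left, top, width, height] in pixels, round what is visible of it).
The state is a dict: "clock": time; "joint_pos": joint angles; "joint_velocities": joint speeds; "effort": joint torques, N m; "ee_pos": TCP position; "ee_rot": TCP orientation; "ft_force": force on the tool from outside, world axes, zero at the start; "wrist_torque": the same for the moment, N m; "gripper_width": opening from 0.0 (shut) to 1.0 (fully open); "grip_force": force on a finger pad.
Only numpy, scipy, OpenCV 4.12 (cv2) and the standard library are available. Lean on these libraries where they do the work, as an engineer would, in place of code of your own. Each camera call takes 0.05 s, during which the arm holds its last target. There are 200 camera calls.

## Working session

There is one attempt and no reset: what is moved stays moved. The work goes in short steps, Python scripts to look and compute and a shell command to move; the robot and the scene stay as the last step left them, time stands still between calls to the robot, and variables do not carry over. Pictures are saved under pics/ and viewed, at most 13 in all, crops included, and the job is handed in when it is done.

```bash
mkdir -p pics; python3 - <<'E'
from workcell import *
import cv2,numpy as np
s=sense();print({k:np.round(v,4) for k,v in s.items()})
fs=[]
for n in("scene","top","wrist"):
    f=grab_frame(n);print(n,f["fovy"],f["cx"],f["cy"],f["xyz"],f["attitude"],[k for k in f])
    cv2.imwrite(f"pics/{n}0.png",f["frame"][:,:,::-1])
    for o in("jig","bolt","strap","board","bolt_head","strap_pin","stain_tin","sander","measure"):
        print(o,[(np.round(d["bbox"],0).tolist(),round(d["score"],2)) for d in recognise(f,o)[:2]])
E
```

```text
{'clock': np.float64(0.0), 'joint_pos': array([ 1.195 ,  0.0874,  0.1751,  1.6598, -0.    ,  1.5708]), 'joint_velocities': array([ 0.0003, -0.0001, -0.0002, -0.0005,  0.0005,  0.0006]), 'effort': array([-1.60000e-03, -5.20387e+01,  4.64808e+01,  1.63000e-02,
       -1.00000e-04,  0.00000e+00]), 'ee_pos': array([201.7895, 511.4772, 303.167 ]), 'ee_rot': array([ 1.868e-01,  9.824e-01, -7.000e-04, -1.000e-04]), 'ft_force': array([0.2857, 0.4833, 0.6746]), 'wrist_torque': array([-0.0425,  0.0229,  0.0412]), 'grip_force': np.float64(0.0), 'gripper_width': np.float64(1.0021)}
scene 46.914745928011634 310.74267178330143 236.36708904239538 [ -189.67707194 -1165.29007427   625.90726998] [ 0.51236519 -0.17899063 -0.26012414  0.79861111] ['frame', 'fovy', 'cx', 'cy', 'xyz', 'attitude', 'shot']
jig [([275.0, 210.0, 121.0, 70.0], 0.92)]
bolt [([324.0, 197.0, 16.0, 34.0], 0.54)]
strap [([267.0, 196.0, 78.0, 40.0], 0.84), ([326.0, 197.0, 15.0, 30.0], 0.33)]
board [([335.0, 227.0, 56.0, 39.0], 0.56)]
bolt_head []
strap_pin []
stain_tin [([208.0, 249.0, 40.0, 55.0], 0.66)]
sander [([392.0, 309.0, 63.
[... 305 characters left out ...]
.0, 60.0], 0.7), ([309.0, 198.0, 16.0, 17.0], 0.67)]
strap [([250.0, 202.0, 66.0, 36.0], 0.7)]
board [([320.0, 164.0, 43.0, 60.0], 0.62)]
bolt_head [([306.0, 196.0, 20.0, 17.0], 0.7)]
strap_pin [([252.0, 203.0, 77.0, 38.0], 0.89)]
stain_tin [([276.0, 287.0, 33.0, 31.0], 0.76)]
sander [([401.0, 192.0, 52.0, 37.0], 0.72)]
measure [([202.0, 263.0, 17.0, 28.0], 0.66)]
wrist 70.97016447248824 315.9633245151519 242.71744435275798 [125.93403273 542.63885023 373.84533794] [-0.13212628 -0.0900716   0.55511861  0.81625552] ['frame', 'fovy', 'cx', 'cy', 'xyz', 'attitude', 'shot']
jig []
bolt []
strap []
board []
bolt_head []
strap_pin []
stain_tin []
sander []
measure [([0.0, 421.0, 21.0, 26.0], 0.68)]
```

```bash
cat > h.py <<'E'
from workcell import *
import cv2,numpy as np
from scipy.spatial.transform import Rotation as R
def ray(f,u,v):
    k=240/np.tan(np.radians(f["fovy"])/2)
    d=R.from_quat(f["attitude"]).apply([(u-f["cx"])/k,-(v-f["cy"])/k,-1]); return np.array(f["xyz"]),d
def atz(f,u,v,z):
    o,d=ray(f,u,v); return o+d*(z-o[2])/d[2]
def proj(f,p):
    k=240/np.tan(np.radians(f["fovy"])/2)
    q=R.from_quat(f["attitude"]).inv().apply(np.array(p)-f["xyz"]); return np.stack([f["cx"]+k*q[...,0]/-q[...,2],f["cy"]-k*q[...,1]/-q[...,2]],-1)
E
python3 - <<'E'
import cv2,numpy as np
t=cv2.imread("pics/top0.png")[130:330,190:470];s=cv2.imread("pics/scene0.png")[180:370,190:470]
cv2.imwrite("pics/a.png",cv2.resize(t,None,fx=2.8,fy=2.8,interpolation=2)[:600,:800]);cv2.imwrite("pics/b.png",cv2.resize(s,None,fx=2.8,fy=2.8,interpolation=2))
E
```

```text
(no output)
```

View pics/a.png

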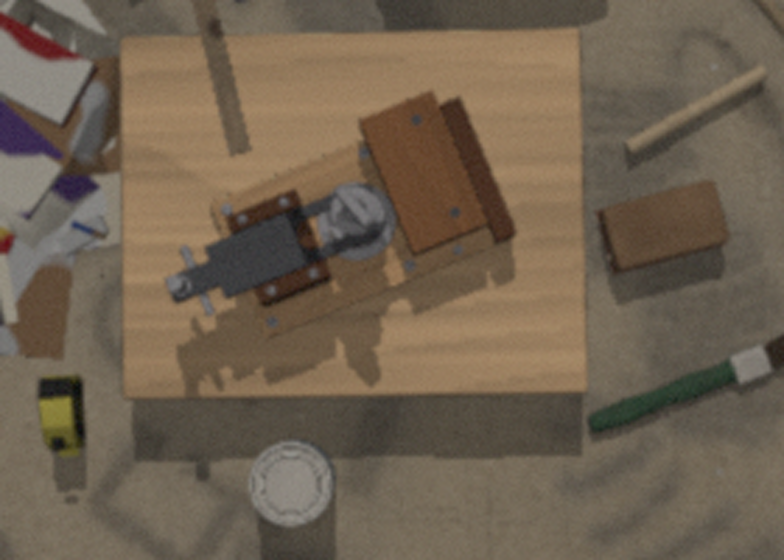

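View pics/b.png

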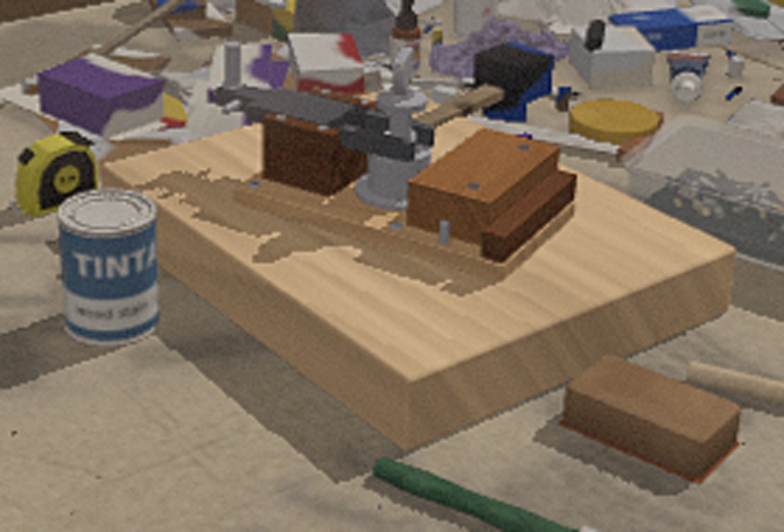

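```bash
python3 - <<'E'
from h import *
f=grab_frame("top")
c=lambda x,y,z:atz(f,190+x/2.8,130+y/2.8,z)
P=c(180,283,171);B=c(357,220,157);print("pin",P,"bolt",B,np.linalg.norm((P-B)[:2]),np.degrees(np.arctan2(*(B-P)[1::-1])))
# fence edge / board edges direction
for a,b in(((362,122),(413,253)),((434,93),(485,228))):
    a=c(*a,114);b=c(*b,114);d=a-b;print("yaw",np.degrees(np.arctan2(-d[0],d[1])),a,b)
a=c(208,249,131);b=c(296,212,131);print("strap",np.degrees(np.arctan2(*(b-a)[1::-1])))
a=c(226,296,131);b=c(305,262,131);print("strap",np.degrees(np.arctan2(*(b-a)[1::-1])))
for q in((335,232),(377,205),(333,206),(352,207)):print(c(*q,196))
for o,x,y in(("tin",290,483),("corner",122,38),("corner",585,392)):print(o,c(x,y,60))
E
```

```text
pin [ 486.18394639 -126.11879763  171.        ] bolt [ 539.50803431 -278.24893019  157.        ] 161.2049490110942 -70.68360561467239
yaw -69.74105820574314 [ 632.4836101  -283.34843783  114.        ] [ 514.06899177 -327.05489354  114.        ]
yaw -70.48856023161945 [ 657.5188165  -348.17094441  114.        ] [ 535.38349545 -391.4487756   114.        ]
strap -68.0128204292351
strap -67.53216343926793
[ 525.23809979 -260.18545213  196.        ]
[ 547.46389666 -295.80673449  196.        ]
[ 547.23183411 -258.79578639  196.        ]
[ 546.12158717 -274.76633181  196.        ]
tin [ 308.98352814 -211.91098156   60.        ]
corner [725.22856586 -59.43728565  60.        ]
corner [ 388.62835598 -483.6797706    60.        ]
```

```bash
cat >> h.py <<'E'
def yawq(deg): # tool down, tool y axis at world azimuth deg
    a=np.radians(deg);y=np.array([np.cos(a),np.sin(a),0]);z=np.array([0,0,-1.]);x=np.cross(y,z)
    return R.from_matrix(np.c_[x,y,z])
def to(p,Rt=None):
    s=sense();Rc=R.from_quat(s["ee_rot"]);d=Rc.inv().apply(np.array(p)-s["ee_pos"])/1000
    w=(Rc.inv()*Rt).as_rotvec() if Rt is not None else np.zeros(3)
    print("shift",np.round(d,4),"turn",np.round(w,4),"q",np.round(s["joint_pos"],3),"yaw_y",np.degrees(np.arctan2(*Rc.as_matrix()[1::-1,1])))
E
python3 - <<'E'
from h import *
for y in (-70,110): to((486,-126,330),yawq(y))
s=sense();f=grab_frame("wrist");r=R.from_quat(s["ee_rot"]).inv()
print(r.apply(f["xyz"]-s["ee_pos"]),(r*R.from_quat(f["attitude"])).as_matrix())
E
```

```text
shift [-0.4983 -0.4889 -0.0261] turn [0.0000e+00 1.0000e-04 2.4168e+00] q [ 1.195  0.087  0.176  1.66  -0.     1.571] yaw_y 68.4708149527827
shift [-0.4983 -0.4889 -0.0261] turn [-1.000e-04  0.000e+00 -7.248e-01] q [ 1.195  0.087  0.176  1.66  -0.     1.571] yaw_y 68.4708149527827
[ 81.98944998   1.00247075 -69.97999365] [[-5.22221790e-04  9.48866335e-01  3.15677694e-01]
 [ 9.99999789e-01  6.17688299e-04 -2.02364481e-04]
 [-3.87007261e-04  3.15677521e-01 -9.48866457e-01]]
```

```bash
python3 -m jog '1 -.035 -.035 -.01 0 0 0; 1 -.07 -.07 -.02 0 0 0; 1 -.105 -.105 -.03 0 0 0; 1 -.14 -.14 -.037 0 0 0; 1 -.175 -.175 -.037 0 0 0'; python3 -m jog '1 -.035 -.035 0 0 0 0; 1 -.07 -.07 0 0 0 .1; 1 -.105 -.105 0 0 0 .2; 1 -.14 -.14 0 0 0 .3; 1 -.175 -.175 0 0 0 .4'; python3 -c "
from h import *
to((513,-200,340),yawq(-70))"
```

```text
clock: 2.1
ee_pos: [300.3, 283.9, 342.0]
ee_rot: [0.186, 0.982, 0.001, 0.001]
ft_force: [0.2, -0.6, 0.5]
gripper_width: 0.999
grip_force: 0.0
clock: 2.6
ee_pos: [398.8, 56.4, 341.2]
ee_rot: [0.38, 0.925, 0.0, 0.0]
ft_force: [0.4, 0.9, -0.3]
gripper_width: 0.999
grip_force: 0.0
shift [-0.2615 -0.102   0.0013] turn [ 1.3000e-03 -6.0000e-04  2.0126e+00] q [ 0.141 -0.243 -0.06   1.753  0.     0.92 ] yaw_y 45.31551891862338
```

```bash
python3 -m jog '1 -.04 -.016 0 0 0 0; 1 -.08 -.032 0 0 0 0; 1 -.12 -.048 0 0 0 0; 1 -.16 -.064 0 0 0 .1; 1 -.2 -.08 0 0 0 .2'; python3 -m jog '1 -.03 -.005 0 0 0 .14; 1 -.06 -.01 0 0 0 .28; 1 -.06 -.01 0 0 0 .42; 1 -.06 -.01 0 0 0 .56; 1 -.06 -.01 0 0 0 .7';python3 -m jog '1 0 0 0 0 0 .14; 1 0 0 0 0 0 .28; 1 0 0 0 0 0 .42; 1 0 0 0 0 0 .56; 1 0 0 0 0 0 .7';python3 -m jog '1 0 0 0 0 0 .14; 1 0 0 0 0 0 .28; 1 0 0 0 0 0 .41; 1 0 0 0 0 0 .41; 1 0 0 0 0 0 .41'|head -3; python3 -c "
from h import *
to((513,-200,340),yawq(-70))
f=grab_frame('wrist');cv2.imwrite('pics/w1.png',f['frame'][:,:,::-1])
for o in('bolt','bolt_head','bolt_collar','strap','strap_pin','jig','board'):print(o,[(np.round(d['bbox'],1).tolist(),round(d['score'],2)) for d in recognise(f,o)[:2]])"
```

```text
clock: 3.1
ee_pos: [485.7, -140.7, 341.0]
ee_rot: [0.471, 0.882, 0.0, 0.0]
ft_force: [0.2, 1.5, 0.5]
gripper_width: 1.002
grip_force: 0.0
clock: 3.6
ee_pos: [510.7, -194.4, 340.6]
ee_rot: [0.745, 0.667, -0.0, -0.0]
ft_force: [0.3, 0.2, 0.6]
gripper_width: 0.998
grip_force: 0.0
clock: 4.1
ee_pos: [510.7, -194.0, 340.9]
ee_rot: [0.929, 0.371, -0.0, -0.0]
ft_force: [-0.3, 0.1, 0.1]
gripper_width: 1.002
grip_force: 0.0
clock: 4.6
ee_pos: [510.7, -194.0, 340.9]
ee_rot: [0.984, 0.179, 0.0, 0.0]
shift [0.     0.0064 0.0009] turn [ 0.     -0.      0.0106] q [-0.363  0.096  0.258  1.733  0.     2.419] yaw_y -69.39358999044588
bolt [([402.7, 200.7, 56.6, 70.8], 0.97)]
bolt_head [([400.6, 200.8, 59.2, 68.2], 0.66)]
bolt_collar [([403.4, 200.4, 55.6, 69.5], 0.89)]
strap [([205.3, 185.3, 245.6, 72.7], 0.66)]
strap_pin [([204.6, 178.9, 243.8, 76.8], 0.77)]
jig [([283.7, 136.3, 277.6, 137.1], 0.86)]
board [([443.3, 122.2, 105.4, 143.0], 0.69)]
```

View pics/w1.png

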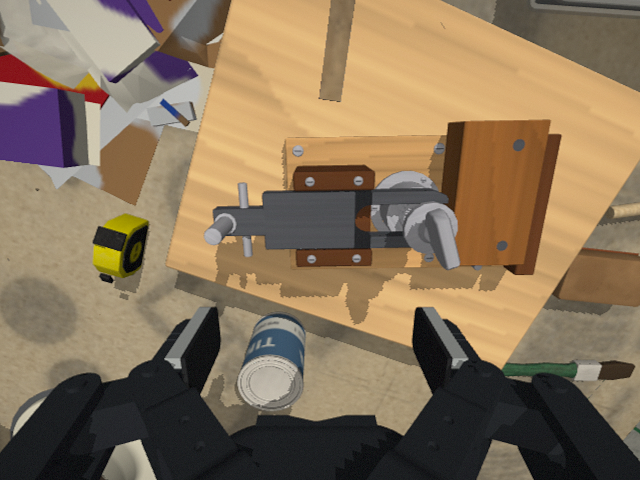

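```bash
python3 - <<'E'
from h import *
f=grab_frame('wrist')
k=lambda u,v,z:atz(f,u,v,z)
P=k(213,237,171);P0=k(229,221,131);print("pin",P,P0)
B=[k(405,205,115),k(431,229,157),k(441,238,196)];print("bolt",B)
a=k(432,210,196);b=k(451,266,196);print("spade az",np.degrees(np.arctan2(*(b-a)[1::-1])),np.linalg.norm(a-b))
az=lambda p,q:round(np.degrees(np.arctan2(*(q-p)[1::-1])),1)
print("strap edge",az(k(265,192,131),k(356,190,131)),az(k(265,247,131),k(356,248,131)))
print("board",az(k(446,261,114),k(446,122,114))-90, az(k(532,270,114),k(550,122,114))-90)
print("base edge",az(k(287,137,75),k(445,135,75)))
B=B[1];d=np.linalg.norm((B-P)[:2]);print(d,az(P,B))
for y in(-70,-250,20):to((P[0],P[1],209+0),yawq(y))
cv2.imwrite('pics/crop.png',cv2.resize(f['frame'][110:290,190:570,::-1],None,fx=2.1,fy=2.1,interpolation=2))
E
```

```text
pin [ 488.98095369 -118.5714159   171.        ] [ 491.53916282 -120.06569821  131.        ]
bolt [array([ 555.09022056, -260.76458083,  115.        ]), array([ 549.21123813, -274.33546139,  157.        ]), array([ 551.54838795, -266.53431577,  196.        ])]
spade az -135.82106571832819 42.971571725535476
strap edge -68.3 -70.3
board -62.7 -64.5
base edge -68.9
167.0033683190354 -68.9
shift [ 0.0059 -0.0783  0.1319] turn [-0.     -0.      0.0072] q [-0.363  0.096  0.258  1.733  0.     2.422] yaw_y -69.59004599585974
shift [ 0.0059 -0.0783  0.1319] turn [ 0.     -0.     -3.1344] q [-0.363  0.096  0.258  1.733  0.     2.422] yaw_y -69.59004599585974
shift [ 0.0059 -0.0783  0.1319] turn [ 0.     -0.     -1.5636] q [-0.363  0.096  0.258  1.733  0.     2.422] yaw_y -69.59004599585974
```

View pics/crop.png

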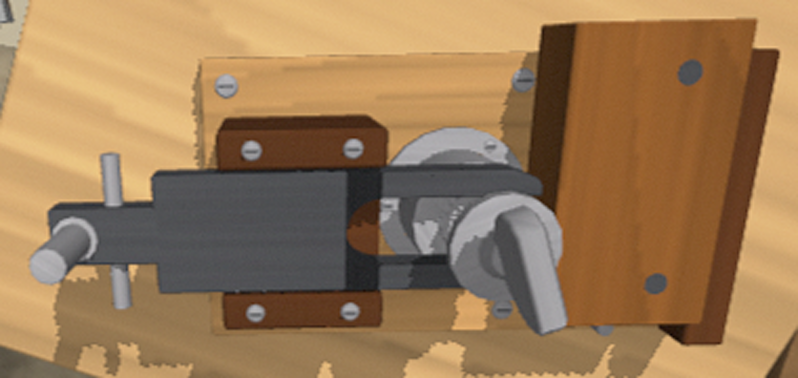

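```bash
python3 -m jog '1 .003 -.04 .02 0 0 0; 1 .006 -.078 .05 0 0 0; 1 .006 -.078 .09 0 0 0; 1 .006 -.078 .11 0 0 0; 1 .006 -.078 .13 0 0 0'; python3 -m jog '.1 0 0 0 0 0 0;.1 0 0 0 0 0 0;.1 0 0 0 0 0 0;.1 0 0 0 0 0 0;.1 0 0 0 0 0 0'; python3 -m jog '.1 0 0 0 0 0 0;.1 0 0 0 0 0 0;.1 0 0 0 0 0 0;.1 0 0 0 0 0 0;.1 0 0 0 0 0 0'
```

```text
clock: 5.55
ee_pos: [488.7, -118.3, 209.6]
ee_rot: [0.984, 0.177, -0.0, -0.0]
ft_force: [-0.8, -0.5, 0.4]
gripper_width: 1.0
grip_force: 0.0
clock: 6.05
ee_pos: [489.5, -118.9, 211.7]
ee_rot: [0.984, 0.177, 0.001, 0.0]
ft_force: [-1.2, 2.8, 5.6]
gripper_width: 0.149
grip_force: 48.0
clock: 6.55
ee_pos: [489.4, -118.8, 211.6]
ee_rot: [0.984, 0.177, 0.001, 0.0]
ft_force: [-0.4, 0.9, 5.4]
gripper_width: 0.146
grip_force: 58.6
```

```bash
python3 -m jog '.1 0 0 -.002 0 0 0;.1 0 .007 -.002 0 0 0;.1 0 .014 -.002 0 0 0;.1 0 .021 -.002 0 0 0;.1 0 .028 -.002 0 0 0'; python3 -m jog '.1 0 .003 0 0 0 0;.1 0 .005 0 0 0 0;.1 0 .007 0 0 0 0;.1 0 .008 0 0 0 0;.1 0 .008 0 0 0 0'
```

```text
clock: 7.05
ee_pos: [499.0, -145.8, 212.5]
ee_rot: [0.984, 0.177, -0.0, -0.0]
ft_force: [-0.2, -0.0, -3.3]
gripper_width: 0.146
grip_force: 58.5
clock: 7.55
ee_pos: [501.7, -152.5, 212.8]
ee_rot: [0.984, 0.177, -0.0, -0.0]
ft_force: [-0.6, -0.8, -4.3]
gripper_width: 0.142
grip_force: 58.5
```

```bash
python3 -m jog '.1 0 .001 0 0 0 0;.1 0 .002 0 0 0 0;.1 0 .002 0 0 0 0'; python3 -m jog '.1 0 .001 0 0 0 0;.1 0 .002 0 0 0 0;.1 0 .002 0 0 0 0';python3 -m jog '.1 0 .001 0 0 0 0;.1 0 .001 0 0 0 0;.1 0 .001 0 0 0 0'
```

```text
clock: 7.85
ee_pos: [502.4, -154.4, 212.9]
ee_rot: [0.984, 0.177, 0.0, 0.0]
ft_force: [0.4, -0.4, -4.7]
gripper_width: 0.146
grip_force: 58.5
clock: 8.15
ee_pos: [503.1, -156.4, 212.9]
ee_rot: [0.984, 0.177, -0.0, 0.0]
ft_force: [0.8, -0.4, -4.3]
gripper_width: 0.146
grip_force: 58.5
clock: 8.45
ee_pos: [503.3, -156.9, 212.9]
ee_rot: [0.984, 0.177, -0.0, -0.0]
ft_force: [-2.6, 5.2, -2.8]
gripper_width: 0.143
grip_force: 58.9
```

```bash
python3 -m jog '.1 0 .001 0 0 0 0;.1 0 .001 0 0 0 0;.1 0 .001 0 0 0 0'; python3 -m jog '.1 0 .001 0 0 0 0;.1 0 .001 0 0 0 0;.1 0 .001 0 0 0 0'
```

```text
clock: 8.75
ee_pos: [503.3, -157.1, 212.9]
ee_rot: [0.984, 0.177, -0.0, -0.001]
ft_force: [-5.1, 10.3, -0.9]
gripper_width: 0.144
grip_force: 59.2
clock: 9.05
ee_pos: [503.4, -157.3, 212.9]
ee_rot: [0.984, 0.178, -0.0, -0.002]
ft_force: [-5.5, 15.0, 0.4]
gripper_width: 0.147
grip_force: 59.4
```

```bash
python3 -m jog '.5 0 0 0 0 0 0;.8 0 0 0 0 0 0;1 0 0 0 0 0 0;1 0 0 0 0 0 0;1 0 0 0 0 0 0';python3 -m jog '1 0 0 -.02 0 0 0;1 0 0 -.06 0 0 0;1 0 0 -.1 0 0 0;1 0 0.03 -.12 0 0 0;1 0 .06 -.12 0 0 0'; python3 - <<'E'
from h import *
f=grab_frame('wrist');cv2.imwrite('pics/w2.png',f['frame'][:,:,::-1])
for z in(171,):print(recognise(f,'strap_pin')[:1],recognise(f,'bolt_head')[:1])
to((548.5,-275.5,330),yawq(-70))
print(proj(f,[(548.1,-276.2,157),(548.1,-276.2,196),(503.4,-157.3,171)]))
E
```

```text
clock: 9.55
ee_pos: [504.2, -159.3, 213.1]
ee_rot: [0.984, 0.177, 0.0, 0.0]
ft_force: [-0.1, -0.3, -0.4]
gripper_width: 0.971
grip_force: 0.0
clock: 10.05
ee_pos: [525.8, -215.9, 337.2]
ee_rot: [0.984, 0.178, 0.003, 0.002]
ft_force: [0.4, 1.2, -1.0]
gripper_width: 1.0
grip_force: 0.0
[{'bbox': [221.7, 193.1, 242.7, 72.1], 'score': 0.8}] [{'bbox': [368.1, 211.1, 55.3, 69.7], 'score': 0.64}]
shift [0.0013 0.0632 0.0024] turn [-0.0002  0.0005  0.0049] q [-0.391  0.145  0.296  1.722 -0.     2.397] yaw_y -69.72166132898514
[[398.92758245 241.39700689]
 [412.79423176 259.15157859]
 [232.29844466 247.91096966]]
```

View pics/w2.png

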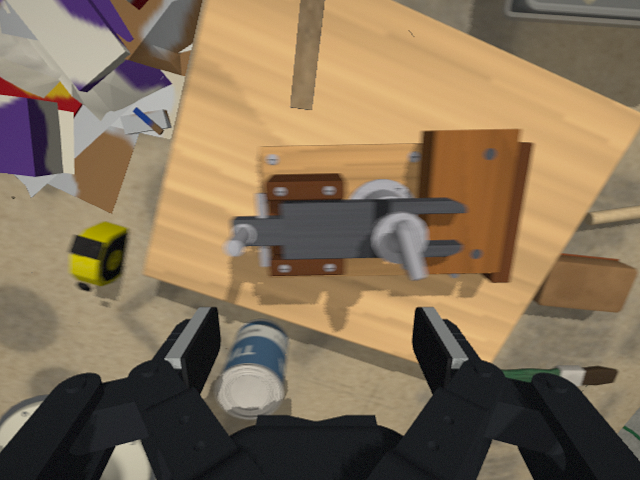

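```bash
python3 -m jog '1 0 .03 0 0 0 -.14;1 .001 .063 0 0 0 -.28;1 .001 .063 0 0 0 -.42;1 .001 .063 0 0 0 -.56;1 .001 .063 0 0 0 -.7'|head -2; for i in 1; do python3 -m jog '1 0 0 0 0 0 -.14;1 0 0 0 0 0 -.28;1 0 0 0 0 0 -.42;1 0 0 0 0 0 -.56;1 0 0 0 0 0 -.7'|head -2; python3 -m jog '1 0 0 0 0 0 -.14;1 0 0 0 0 0 -.28;1 0 0 0 0 0 -.42;1 0 0 0 0 0 -.56;1 0 0 0 0 0 -.7'|head -2; python3 -m jog '1 0 0 0 0 0 -.14;1 0 0 0 0 0 -.28;1 0 0 0 0 0 -.42;1 0 0 0 0 0 -.56;1 0 0 0 0 0 -.7'|head -2; python3 -m jog '1 0 0 0 0 0 -.14;1 0 0 0 0 0 -.28;1 0 0 0 0 0 -.42;1 0 0 0 0 0 -.56;1 0 0 0 0 0 -.74'|head -2; done; python3 - <<'E'
from h import *
f=grab_frame('wrist');b=recognise(f,'bolt_head')[0]["bbox"];print(b)
to((548.5,-275.5,330),yawq(134))
p=proj(f,[(548.1,-276.2,157),(548.1,-276.2,196)]);print(p)
x,y=int(p[1][0]),int(p[1][1]);print(x-80,y-60)
cv2.imwrite('pics/w3.png',cv2.resize(f['frame'][max(y-60,0):y+60,x-80:x+80,::-1],None,fx=5,fy=5,interpolation=2))
E
```

```text
clock: 10.7
ee_pos: [547.8, -273.7, 332.5]
clock: 11.2
ee_pos: [547.7, -273.3, 332.8]
clock: 11.7
ee_pos: [547.7, -273.3, 332.8]
clock: 12.2
ee_pos: [547.7, -273.3, 332.8]
clock: 12.7
ee_pos: [547.7, -273.3, 332.8]
[283.5, 216.0, 58.0, 70.7]
shift [ 0.0008 -0.0021  0.0028] turn [ 0.0004 -0.0001 -0.041 ] q [-0.463  0.258  0.428  1.741  0.    -1.19 ] yaw_y 131.64819824853
[[311.08549526 239.22537458]
 [310.26462041 257.37613642]]
230 197
```

View pics/w3.png

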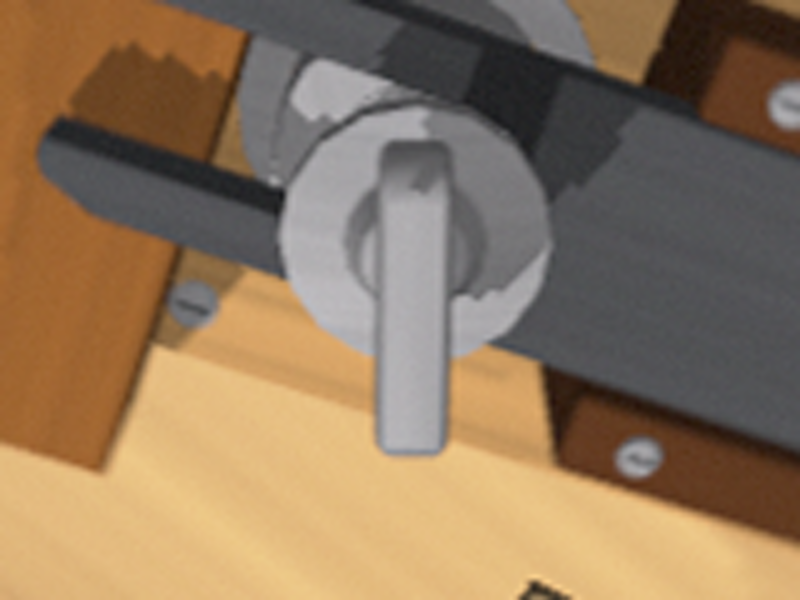

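```bash
python3 -m jog '.7 -.0005 -.0013 .02 0 0 0;.6 -.0005 -.0013 .045 0 0 0;.5 -.0005 -.0013 .065 0 0 0;.45 -.0005 -.0013 .08 0 0 0;.45 -.0005 -.0013 .087 0 0 0';python3 -m jog '.3 0 0 0 0 0 0;.2 0 0 0 0 0 0;.16 0 0 0 0 0 0;.16 0 0 0 0 0 0;.16 0 0 0 0 0 0'; python3 - <<'E'
from h import *
f=grab_frame('wrist')
cv2.imwrite('pics/w4.png',f['frame'][100:480,:,::-1])
E
```

```text
clock: 13.3
ee_pos: [548.6, -274.1, 244.2]
ee_rot: [-0.352, 0.936, 0.001, -0.001]
ft_force: [0.2, 0.0, -0.2]
gripper_width: 0.448
grip_force: 0.0
clock: 13.8
ee_pos: [549.3, -274.8, 246.4]
ee_rot: [-0.354, 0.935, -0.0, 0.0]
ft_force: [0.3, -0.4, 0.1]
gripper_width: 0.159
grip_force: 0.0
```

View pics/w4.png

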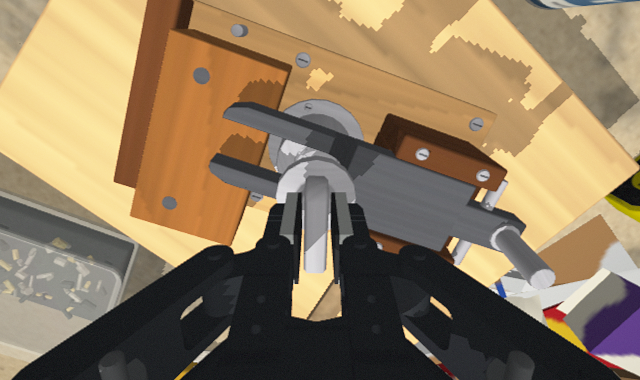

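```bash
cat > snap.py <<'E'
from h import *
import sys
f=grab_frame('wrist');cv2.imwrite(f'pics/s{sys.argv[1]}.png',f['frame'][230:400,230:430,::-1])
s=sense();print(sys.argv[1],s["clock"],"yaw",np.degrees(np.arctan2(*R.from_quat(s["ee_rot"]).as_matrix()[1::-1,1])),"q6",s["joint_pos"][5],np.round(s["wrist_torque"],2),s["grip_force"])
E
python3 snap.py 0
python3 -m jog '.16 0 0 0 0 0 -.13;.16 0 0 0 0 0 -.26;.16 0 0 0 0 0 -.39;.16 0 0 0 0 0 -.52;.16 0 0 0 0 0 -.65';python3 snap.py 1
python3 -m jog '.16 0 0 0 0 0 -.11;.16 0 0 0 0 0 -.22;.16 0 0 0 0 0 -.33;.16 0 0 0 0 0 -.44;.16 0 0 0 0 0 -.44';python3 snap.py 2
python3 -m jog '.16 0 0 0 0 0 -.06;.16 0 0 0 0 0 -.12;.16 0 0 0 0 0 -.12' ;python3 snap.py 3
python3 -m jog '.16 0 0 0 0 0 -.06;.16 0 0 0 0 0 -.12;.16 0 0 0 0 0 -.12';python3 snap.py 4
python3 -c "
import cv2,numpy as np
I=[cv2.imread(f'pics/s{i}.png') for i in range(5)];I.append(I[0]*0)
m=np.vstack([np.hstack(I[:3]),np.hstack(I[3:])]);cv2.imwrite('pics/m1.png',cv2.resize(m,(800,453)))"
```

```text
0 13.9 yaw 131.48008170769705 q6 -1.1878254526933305 [-0.05  0.04  0.01] 0.0
clock: 14.4
ee_pos: [549.3, -274.8, 246.3]
ee_rot: [-0.636, 0.771, -0.0, 0.0]
ft_force: [0.4, -0.6, 0.9]
gripper_width: 0.161
grip_force: 1.4
1 14.45 yaw 169.4685704939821 q6 -1.8508524593745106 [-0.04 -0.01  0.02] 0.13095100590703623
clock: 14.95
ee_pos: [549.2, -274.7, 246.1]
ee_rot: [0.787, -0.616, 0.0, -0.0]
ft_force: [-0.0, -0.1, 1.0]
gripper_width: 0.162
grip_force: 0.0
2 15.0 yaw -166.29188427470976 q6 -2.2738565915057993 [-0.01  0.04  0.01] 0.0
clock: 15.3
ee_pos: [549.1, -274.7, 245.7]
ee_rot: [0.822, -0.569, -0.0, 0.0]
ft_force: [-0.2, -1.0, -0.3]
gripper_width: 0.163
grip_force: 0.1
3 15.35 yaw -159.43232922806226 q6 -2.393588136824773 [-0.08 -0.03 -0.05] 0.0938445110966768
clock: 15.65
ee_pos: [549.1, -274.7, 245.8]
ee_rot: [0.855, -0.518, -0.0, 0.0]
ft_force: [0.1, 0.3, -0.7]
gripper_width: 0.161
grip_force: 0.1
4 15.7 yaw -152.5321022511785 q6 -2.5140021991069834 [-0.01 -0.04 -0.03] 0.0561235182181008
```

View pics/m1.png

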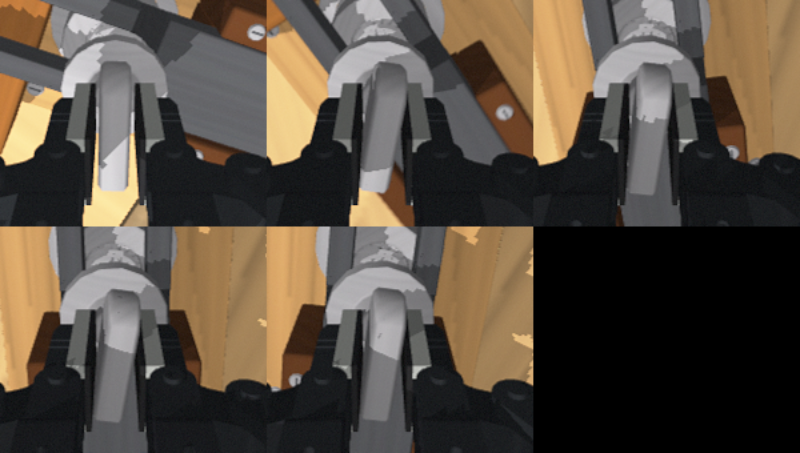

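```bash

python3 -m jog '.16 0 0 0 0 0 -.07;.16 0 0 0 0 0 -.07;.16 0 0 0 0 0 -.07'>/dev/null ;python3 snap.py 5
python3 -m jog '.16 0 0 0 0 0 -.07;.16 0 0 0 0 0 -.07;.16 0 0 0 0 0 -.07'>/dev/null;python3 snap.py 6
python3 -m jog '.16 0 0 0 0 0 -.07;.16 0 0 0 0 0 -.07;.16 0 0 0 0 0 -.07'|tail -3;python3 snap.py 7
python3 -c "
import cv2,numpy as np
I=[cv2.imread(f'pics/s{i}.png')[10:110,30:130] for i in range(8)]
m=np.vstack([np.hstack(I[:4]),np.hstack(I[4:])]);cv2.imwrite('pics/m2.png',cv2.resize(m,(800,400),interpolation=2))"
```

```text
5 16.05 yaw -148.47202507335655 q6 -2.5848537897078905 [-0.02  0.03 -0.03] 0.0689589304238325
6 16.4 yaw -144.42872684105515 q6 -2.6554230805332733 [ 0.05 -0.07 -0.03] 0.14502665311738383
ft_force: [1.6, 0.7, -0.1]
gripper_width: 0.159
grip_force: 0.1
7 16.75 yaw -140.40752454756534 q6 -2.725594532696524 [ 0.01  0.   -0.02] 0.14620001877119648
```

View pics/m2.png

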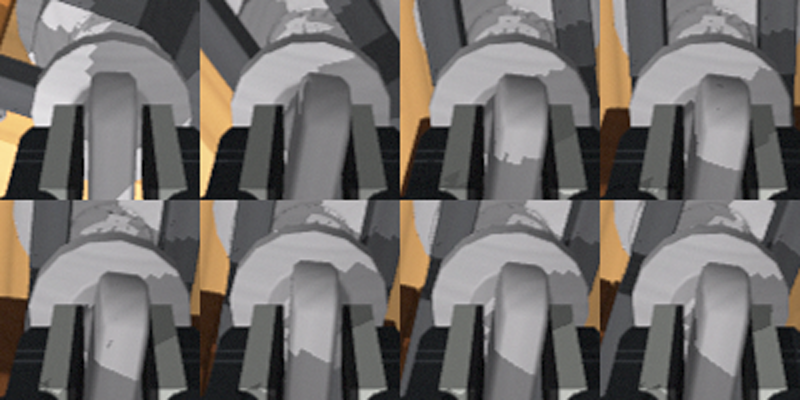

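```bash

python3 -m jog '.16 0 0 0 0 0 .14;.16 0 0 0 0 0 .28;.16 0 0 0 0 0 .42;.16 0 0 .0003 0 0 .56;.16 0 0 .0006 0 0 .7'|tail -3 ;python3 snap.py 10
python3 -m jog '.16 0 0 .0003 0 0 .14;.16 0 0 .0006 0 0 .28;.16 0 0 .0009 0 0 .42;.16 0 0 .0011 0 0 .56;.16 0 0 .0013 0 0 .7'|tail -3 ;python3 snap.py 11
python3 -m jog '.16 0 0 .0003 0 0 .14;.16 0 0 .0006 0 0 .28;.16 0 0 .0009 0 0 .42;.16 0 0 .0011 0 0 .56;.16 0 0 .0013 0 0 .7'|tail -3 ;python3 snap.py 12
python3 -m jog '.16 0 0 .0003 0 0 .14;.16 0 0 .0006 0 0 .28;.16 0 0 .0009 0 0 .42;.16 0 0 .0011 0 0 .56;.16 0 0 .0013 0 0 .7'|tail -3 ;python3 snap.py 13
python3 -m jog '.16 0 0 .0003 0 0 .14;.16 0 0 .0006 0 0 .28;.16 0 0 .0009 0 0 .42;.16 0 0 .0011 0 0 .56;.16 0 0 .0013 0 0 .7'|tail -3 ;python3 snap.py 14
python3 -c "
import cv2,numpy as np
I=[cv2.imread(f'pics/s{i}.png')[10:130,30:130] for i in (4,5,7,10,11,12,13,14)]
m=np.vstack([np.hstack(I[:4]),np.hstack(I[4:])]);cv2.imwrite('pics/m3.png',cv2.resize(m,(800,480),interpolation=2))"
```

```text
ft_force: [0.9, -0.2, 0.1]
gripper_width: 0.158
grip_force: 0.7
10 17.3 yaw 178.70655065402474 q6 -2.012028740026071 [-0.03 -0.08 -0.01] 0.18710070872266726
ft_force: [0.8, -0.3, 0.8]
gripper_width: 0.157
grip_force: 0.6
11 17.85 yaw 138.78449396434323 q6 -1.315286093603409 [-0.01 -0.1  -0.  ] 0.17291199856344974
ft_force: [0.6, 0.3, -0.4]
gripper_width: 0.162
grip_force: 0.6
12 18.4 yaw 98.82806344582535 q6 -0.6179307203795724 [-0.02 -0.07 -0.08] 0.10313003382179886
ft_force: [0.5, -0.1, 0.1]
gripper_width: 0.16
grip_force: 0.5
13 18.95 yaw 58.843809035453965 q6 0.07996514487152326 [-0.03  0.04 -0.02] 0.0
ft_force: [0.5, 1.3, 0.1]
gripper_width: 0.156
grip_force: 0.7
14 19.5 yaw 18.833989484073786 q6 0.7783144077007991 [ 0.08 -0.02 -0.03] 0.20568780340909143
```

View pics/m3.png

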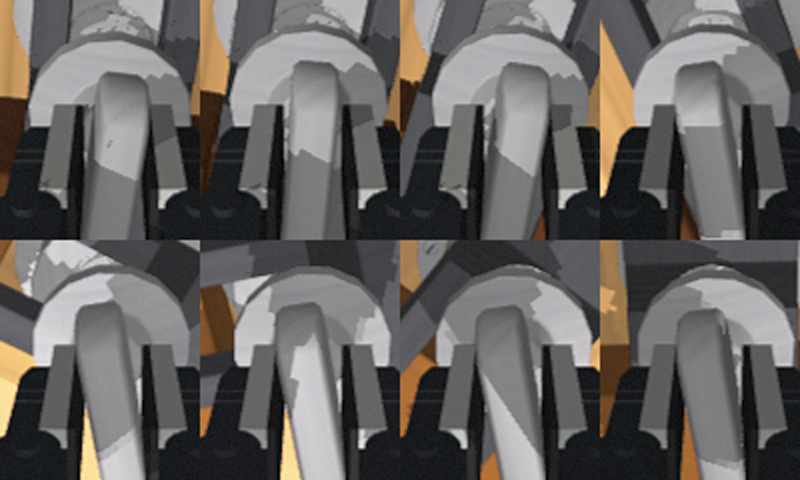

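```bash

python3 -m jog '.4 0 0 0 0 0 0;.7 0 0 0 0 0 0;1 0 0 0 0 0 0;1 0 0 0 0 0 0;1 0 0 0 0 0 0'|tail -3 
python3 -m jog '1 0 0 0 0 0 -.14;1 0 0 0 0 0 -.28;1 0 0 0 0 0 -.42;1 0 0 0 0 0 -.56;1 0 0 0 0 0 -.7'|tail -3
python3 -m jog '1 0 0 0 0 0 -.14;1 0 0 0 0 0 -.28;1 0 0 0 0 0 -.42;1 0 0 0 0 0 -.56;1 0 0 0 0 0 -.7'|tail -3
python3 -m jog '1 0 0 0 0 0 -.14;1 0 0 0 0 0 -.28;1 0 0 0 0 0 -.42;1 0 0 0 0 0 -.56;1 0 0 0 0 0 -.7'|tail -3
python3 -m jog '1 0 0 0 0 0 -.14;1 0 0 0 0 0 -.28;1 0 0 0 0 0 -.42;1 0 0 0 0 0 -.56;1 0 0 0 0 0 -.7'|tail -3
python3 -m jog '1 0 0 0 0 0 -.14;1 0 0 0 0 0 -.28;1 0 0 0 0 0 -.42;1 0 0 0 0 0 -.5;1 0 0 0 0 0 -.5'|tail -3
python3 snap.py 20
python3 -m jog '.4 0 0 0 0 0 0;.25 0 0 0 0 0 0;.16 0 0 0 0 0 0;.16 0 0 0 0 0 0;.16 0 0 0 0 0 0'; python3 snap.py 21
python3 -c "
import cv2,numpy as np
cv2.imwrite('pics/m4.png',cv2.resize(np.hstack([cv2.imread(f'pics/s{i}.png') for i in(14,20,21)]),(780,221)))"
```

```text
ft_force: [-0.0, 0.0, 0.9]
gripper_width: 0.987
grip_force: 0.0
ft_force: [0.1, -0.3, -0.0]
gripper_width: 0.997
grip_force: 0.0
ft_force: [-0.4, -0.2, -0.4]
gripper_width: 0.999
grip_force: 0.0
ft_force: [-0.3, -0.0, -0.5]
gripper_width: 0.996
grip_force: 0.0
ft_force: [0.2, 0.2, -0.7]
gripper_width: 0.997
grip_force: 0.0
ft_force: [-0.1, -0.3, -0.3]
gripper_width: 1.001
grip_force: 0.0
20 22.55 yaw -151.8042997296771 q6 -2.5267437789867486 [ 0.03 -0.04  0.01] 0.0
clock: 23.05
ee_pos: [549.1, -274.7, 240.1]
ee_rot: [0.858, -0.513, 0.0, 0.0]
ft_force: [-0.7, 0.2, 0.8]
gripper_width: 0.165
grip_force: 0.0
21 23.1 yaw -151.7406779968767 q6 -2.5278375073369865 [ 0.02 -0.01 -0.01] 0.0009095814857573714
```

View pics/m4.png

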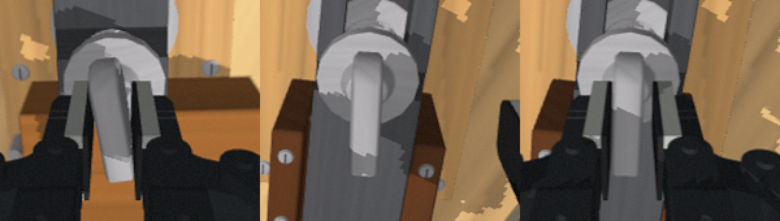

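```bash

python3 -m jog '.16 0 0 0 0 0 .14;.16 0 0 .0003 0 0 .28;.16 0 0 .0005 0 0 .42;.16 0 0 .0008 0 0 .56;.16 0 0 .001 0 0 .7'|tail -3
python3 -m jog '.16 0 0 .0003 0 0 .14;.16 0 0 .0006 0 0 .28;.16 0 0 .0009 0 0 .42;.16 0 0 .0011 0 0 .56;.16 0 0 .0013 0 0 .7'|tail -3
python3 -m jog '.16 0 0 .0003 0 0 .14;.16 0 0 .0006 0 0 .28;.16 0 0 .0009 0 0 .42;.16 0 0 .0011 0 0 .56;.16 0 0 .0013 0 0 .7'|tail -3
python3 -m jog '.16 0 0 .0003 0 0 .14;.16 0 0 .0006 0 0 .28;.16 0 0 .0009 0 0 .42;.16 0 0 .0011 0 0 .56;.16 0 0 .0013 0 0 .7'|tail -3
python3 -m jog '.16 0 0 .0003 0 0 .14;.16 0 0 .0006 0 0 .28;.16 0 0 .0009 0 0 .42;.16 0 0 .001 0 0 .5;.16 0 0 .001 0 0 .5'
python3 snap.py 30
python3 - <<'E'
from h import *
f=grab_frame('scene')
k=cv2.imwrite('pics/sc2.png',f['frame'][:,:,::-1])
a=cv2.imread('pics/scene0.png')[170:300,250:400];b=cv2.imread('pics/sc2.png')[170:300,250:400]
c=cv2.resize(cv2.imread('pics/s30.png'),(295,250))
m=np.zeros((512,800,3),np.uint8);m[:250,:288]=cv2.resize(a,(288,250));m[256:506,:288]=cv2.resize(b,(288,250));m[:250,300:595]=c
cv2.imwrite('pics/m5.png',m)
E
```

```text
ft_force: [0.8, 1.0, 0.9]
gripper_width: 0.16
grip_force: 0.7
ft_force: [0.7, 0.1, -0.4]
gripper_width: 0.163
grip_force: 0.6
ft_force: [0.9, -0.8, -0.4]
gripper_width: 0.159
grip_force: 0.5
ft_force: [0.8, -1.1, -0.1]
gripper_width: 0.162
grip_force: 0.5
clock: 25.6
ee_pos: [549.2, -274.7, 234.2]
ee_rot: [0.58, 0.815, 0.0, 0.0]
ft_force: [0.6, -0.2, -0.3]
gripper_width: 0.16
grip_force: 0.1
30 25.65 yaw 19.29959370127502 q6 0.7701697158813504 [ 0.02 -0.02 -0.02] 0.07759440493828151
```

View pics/m5.png

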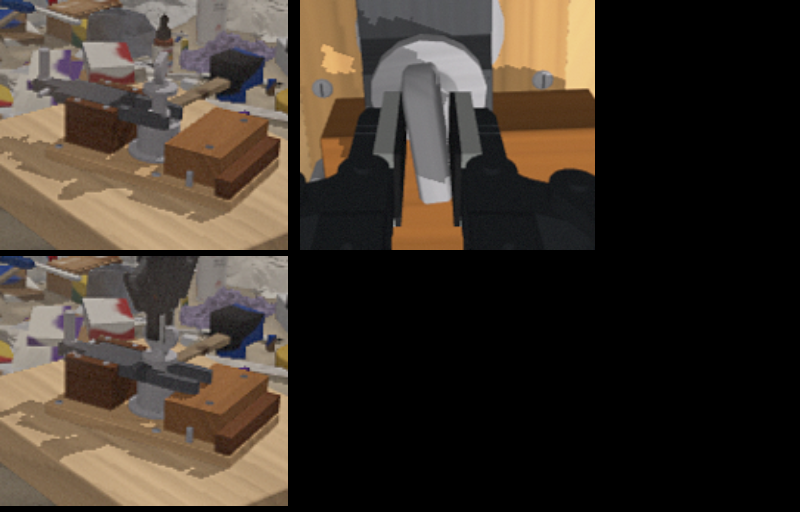

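```bash

python3 -m jog '.13 0 0 0 0 0 0;.1 0 0 0 0 0 0;.05 0 0 0 0 0 0;0 0 0 0 0 0 0;0 0 0 0 0 0 0'
python3 -m jog '0 0 0 0 0 0 0;0 0 0 0 0 0 0;0 0 0 0 0 0 0;0 0 0 0 0 0 0;0 0 0 0 0 0 0'
python3 snap.py 40; python3 - <<'E'
import cv2,numpy as np
c=[cv2.imread(f'pics/s{i}.png')[20:80,40:130] for i in (5,40)]
cv2.imwrite('pics/m6.png',cv2.resize(np.hstack(c),(720,240)))
E
```

```text
clock: 26.2
ee_pos: [549.2, -274.6, 234.3]
ee_rot: [0.579, 0.815, 0.0, 0.0]
ft_force: [1.0, 2.3, 2.1]
gripper_width: 0.098
grip_force: 61.2
clock: 26.7
ee_pos: [549.2, -274.6, 234.3]
ee_rot: [0.579, 0.815, 0.0, 0.0]
ft_force: [1.0, 1.0, 2.9]
gripper_width: 0.1
grip_force: 61.4
40 26.75 yaw 19.19602946104998 q6 0.7720069625569304 [ 0.53 -0.37  0.04] 61.459057331085205
```

View pics/m6.png

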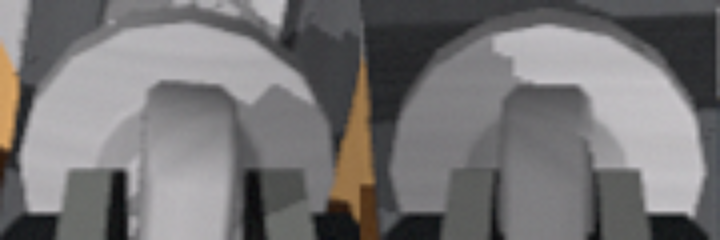

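```bash
python3 -c "
from workcell import *
print(sign_off())"
```

```text
the job is handed in; nothing more can be done
None
```

I handed the job in at about 27 s. The strap is fully forward against the guide cheeks. The bolt dropped into its thread on the backward turn and was then turned forward about one full turn. It is held upright by its head with about 61 N of grip, and I estimate its collar at about 77.5 mm from the camera images. The judge's result was not shown.

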